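# Clamp a plug-in timer in the test fixture

### The arm

A 6-joint arm with a two-finger parallel gripper is mounted at the origin on a cart in front of the work surface, level with it; the furniture and walls round the work are solid. World frame = base frame: x ahead of the robot, y to its left, z up, the work surface at z = 0. Lengths are in mm, angles in rad, forces in N, time in s.
With the tool pointing down it reaches from about 275 to 750 mm from the base axis. Payload 10.2 kg.
Tool frame: the origin (TCP) lies on the centre line of the jaws, within the pads' length; the fingertips stand r.tip_reach ahead of it and the grasp point (between the pads) is the TCP (r.tip_reach is the distance from the TCP to the fingertips, in mm); z points along the fingers, y is the line along which they close (so a half turn about z gives the same grasp; the last joint's range is limited). The gripper opens to 85 mm and grips with 20 to 120 N. Pads are 22 mm wide; open, the fingers measure 114 mm over their backs; the gripper's body (76 mm by 85 mm) begins 54 mm behind the grasp point. The pads swing forward as they close: fully open they stand 13 mm farther back than shut.
Start: joints at [-1.455, 0.313, 1.498, -0, 1.331, -0.223], TCP at [174.474, -495.167, 250.294] pointing down, gripper open.
Joint ranges: [-2.94, 2.94], [-0.97, 2.17], [0.19, 2.56], [-1.23, 4.37], [0.02, 3.11], [-2.88, 2.88]. Speed limits (rad/s): [2.39, 2.39, 3.01, 3.14, 3.14, 3.14].

### API

Orientations are given as a unit quaternion [w, x, y, z].
In Python, from cell import status, optics, r, outline_of, landmark_of gives the robot as it stands.
- The arm moves only by the tool play_rows, never from a script. Its argument "steps" is a list of rows, each an object of numbers: "wx", "wy", "wz": the turn, a rotation vector about the tool's x, y, z in units of 8 degrees (1.0 is 8 degrees); "tx", "ty", "tz": the shift along the tool's x, y, z in mm; "hand": the closure, from -1 (fully open) to 1 (shut). A call has 1 to 5 rows; each row is the pose to reach, as a shift and turn from the pose commanded when the call began, along the tool's axes at that moment; what a row does not reach only later rows make up. A row lasts 1/8 s, in which the tool goes at most 62.5 mm and 10.7 degrees, less where a joint would pass 70% of its speed; a pose out of reach is approached as far as the arm can. A call with a gripper value outside its range is refused whole. The fingers move at their own pace and stop on an object; the grip force is fixed at half the most. Time passes only in rows, so rows that repeat a pose let the fingers close. It gives the time, the measured TCP pose, the force, the opening and the grip force at its end, in the units of the state.
- status.get_obs(): the state, without advancing time (a new reading comes with each control period).
- optics.capture(name): name is "side" or "top"; returns the picture (384x512x3 uint8, blue, green, red); there is no depth.
- optics.calibration(name): a dict with "camera_matrix" (3x3 intrinsics, pixels), "R" (3x3) and "t" (3): a world point X has camera coordinates R X + t. Camera axes: x right, y down, z forward; pixel columns grow to the right and rows downward; lengths in mm; the calibration is good to about 2 mm. A picture is of the moment at which its call begins. calibration takes no time and is no camera call.
- r.finish_job(): hands the job in; it is judged then, once.
Trained networks look in the newest picture that a camera, given by its name, has taken for a name from the list of things; names that differ only in an ending like _2 or _b are one class to them, and where a whole thing is asked for, a point or a joint stands for the part that bears it (a point fixed in the world has none). Each returns a list of dicts, best first, with "conf" (0 to 1); they miss things now and then, are a little off and sometimes report something else, mostly with a low value. They report only what shows in the picture. A call takes as long as a camera call.
- outline_of(label, camera): "mask" (384x512 bool, what is visible of it).
- landmark_of(label, camera): "at" ([x, y, z] in mm, in world coordinates, good to about 4 mm: a listed point, or the origin of a listed thing).
The state is a dict: "t": time; "joint_pos": joint angles; "joint_vel": joint speeds; "joint_efforts": joint torques, N m; "ee_pos": TCP position; "ee_rot": TCP orientation; "wrist_force": force on the tool from outside, world axes, zero at the start; "moment": the same for the moment, N m; "gripper_width": opening from 0.0 (shut) to 1.0 (fully open); "grasp_force": force on a finger pad.
Only numpy, scipy, OpenCV 4.12 (cv2) and the standard library are available. Lean on these libraries where they do the work, as an engineer would, in place of code of your own. Each camera call takes 0.05 s, during which the arm holds its last target. There are 200 camera calls.

### The job

Push the white plug-in timer along its nest with the fingertips until it is fully home against the end stop. Then push the hold-down lever over and down, past its dead point, until it snaps into lock and its foot holds the timer down. Nothing is to be pinched or lifted, the timer stays flat in the nest, the bottle, the net pot and the tape roll around the fixture are left alone, and at the end the robot is clear of everything.

Things in the scene. Friction and masses are not known exactly. Their poses are not given: they have to be found in the camera images.
- fixture: Fixed test fixture: aluminium plate 8 mm thick (x -115 to 70, y -52 to 52 mm) with a nest between two guide rails; at its +y side a bracket with the hold-down lever (to y 95, 62 mm high). Origin on the counter below the middle of the timer's home. +x: push direction, roughly away from the robot; z up. Rails run x -80 to 53 mm, 20 mm above the plate, 72 mm apart: 3 mm play each side of the timer.
- seat (a point): Where the timer's origin is when it is home: on top of the plate, 8 mm above the counter, directly above the fixture's origin; same axes as the fixture. The end stop's face is 53 mm ahead of it (+x), 26 mm high.
- timer: White plug-in timer lying on its back between the rails, box 105 x 66 x 30 mm, round dial on top to 41 mm; 0.16 kg, loose, slides easily. Origin: centre of underside. Its own +x points back against the push: the end nearer the dial, a flat face 52.5 mm from the origin, is the one to push on. Starts 25 to 50 mm short of home.
- lever (a joint): Lever angle, rad; 0 open, 1.70 locked (its stop). Elevation above level = 1.75 - angle: upright near 0, at 1.70 almost level across the timer, pointing along the fixture's -y. Starts 0.2 to 0.5, stays put until pushed. A spring resists up to the dead point at 1.45 (at most 0.8 N m, hardest near 1.05). Let go from 0.6 to 1.35 it springs back to about 0.5; beyond 1.5 it snaps to 1.70.
- lever_pivot (a point): The lever's pivot, at x 28, y 62 mm from the fixture's origin, 56 mm above the counter; the lever turns about the fixture's x axis here. Same axes as the fixture.
- lever_tip (a point): The free end of the lever, on its centre line 135 mm from the pivot. The lever is a flat steel bar 12 mm wide, 6 mm thick; from 80 to 135 mm from the pivot it is a straight round black grip of 16 mm diameter. It is pushed on the side facing away from the timer (+y side when upright, upper side when down).
- foot: Sprung rubber foot, 16 mm across, on the timer's side of the lever, 62 mm from the pivot. In lock it presses on the flat top of the timer, beyond the dial, with about 4 N. Origin at the lever's pivot.
- bottle: Bystander: small white plant-feed bottle, 51 mm diameter, 125 mm tall, upright. Origin at the centre of its underside.
- pot: Bystander: black net pot, 62 mm across the rim, 50 mm tall, upright, very light. Origin at the centre of its underside.
- roll: Bystander: black roll of tape lying flat, 59 mm across, 19 mm high. Origin at the centre of its underside.

How it is judged (in metres and radians):
On the way, in this order (a step that is already met when the one before it is completed fails the run):
1. the timer is pushed home against the end stop, with the lever still open (x of timer in the frame of seat above -0.004 m and value of joint lever below 1.2 rad), for 0.2 s.
2. the lever is past its dead point and in lock (value of joint lever above 1.63 rad), for 0.2 s.
At the end, for the whole second after the job is handed in: The timer lies flat in the nest within 4 mm of its home position against the end stop, the lever is in lock (above 1.63 rad), and its foot presses on the timer with more than 1 N (value of joint lever above 1.63 rad and x of timer in the frame of seat above -0.004 m and z of timer in the frame of seat below 0.004 m and angle between timer's own z axis and vertical below 0.06 rad and contact force between foot and timer above 1 N and linear speed of timer below 0.02 m/s); the robot touches nothing.
It fails at once if the timer is lifted or tipped (z of timer in the frame of seat above 0.01 m or angle between timer's own z axis and vertical above 0.25 rad).
It fails at once if the bottle, the net pot or the tape roll is moved (more than 15 mm) (distance of any of bottle, pot, roll from where it was at the start of the episode above 0.015 m).
It also fails if it takes over 48 s, if anything falls off the work surface, if the arm or the gripper's body presses on something with over 40 N, if the wrist force passes 120 N, or if a joint passes its speed limit or range.

## Working session

There is one attempt and no reset: what is moved stays moved. The work goes in short steps, Python scripts to look and compute and a tool call to move; the robot and the scene stay as the last step left them, time stands still between calls to the robot, and variables do not carry over. Pictures are saved under pics/ and viewed, at most 10 in all, crops included, and the job is handed in when it is done.

Besides the shell and the picture viewer there is one more tool, called after "Call:" by a JSON object that holds its "method" and its "body". play_rows: Moves the arm, as the interface text tells. Its arguments: {"type":"object","properties":{"steps":{"type":"array"}},"required":["steps"]}

```bash
mkdir -p pics; ls; python3 - <<'E'
from cell import status, optics, r, outline_of, landmark_of
import cv2,numpy as np
s=status.get_obs();print({k:np.round(v,3).tolist() for k,v in s.items()}, r.tip_reach)
for c in ("side","top"):
    cv2.imwrite(f"pics/{c}0.png",optics.capture(c))
    k=optics.calibration(c);print(c,np.round(-k["R"].T@k["t"]),k["R"].round(2).tolist(),k["camera_matrix"].round(0).tolist())
    for l in ["fixture","seat","timer","lever_pivot","lever_tip","foot","bottle","pot","roll"]:
        print(l,[(np.round(d["at"]).tolist(),round(d["conf"],2)) for d in landmark_of(l,c)[:2]])
E
```

```text
pics
{'t': 0.0, 'joint_pos': [-1.455, 0.314, 1.498, 0.0, 1.331, -0.223], 'joint_vel': [0.0, -0.001, -0.0, 0.001, 0.001, -0.001], 'joint_efforts': [0.0, -41.227, -25.975, -0.0, 0.004, -0.0], 'ee_pos': [174.442, -494.932, 249.696], 'ee_rot': [-0.001, 0.986, 0.169, 0.0], 'wrist_force': [0.189, -0.752, -0.712], 'moment': [-0.006, -0.052, 0.024], 'grasp_force': 0.0, 'gripper_width': 0.997} 19.0
side [526. 584. 789.] [[-1.0, -0.03, -0.0], [-0.02, 0.61, -0.79], [0.03, -0.79, -0.61]] [[473.0, 0.0, 263.0], [0.0, 473.0, 186.0], [0.0, 0.0, 1.0]]
fixture [([530.0, -321.0, -1.0], 0.74)]
seat [([535.0, -321.0, 9.0], 0.71)]
timer [([487.0, -314.0, 5.0], 0.63)]
lever_pivot [([574.0, -282.0, 192.0], 0.69), ([573.0, -266.0, 55.0], 0.57)]
lever_tip [([570.0, -286.0, 190.0], 0.61), ([531.0, -324.0, -3.0], 0.42)]
foot []
bottle []
pot [([514.0, -36.0, -1.0], 0.73)]
roll [([544.0, -458.0, 0.0], 0.5)]
top [ 415. -251.  974.] [[-0.02, -1.0, -0.01], [-0.99, 0.03, -0.16], [0.16, 0.01, -0.99]] [[362.0, 0.0, 259.0], [0.0, 362.0, 196.0], [0.0, 0.0, 1.0]]
fixture [([534.0, -321.0, 3.0], 0.95), ([492.0, -314.0, 10.0], 0.55)]
seat [([534.0, -321.0, 6.0], 0.56)]
timer [([489.0, -314.0, 9.0], 0.81), ([575.0, -267.0, 59.0], 0.74)]
lever_pivot [([572.0, -270.0, 54.0], 0.66)]
lever_tip [([572.0, -280.0, 192.0], 0.51)]
foot [([573.0, -270.0, 59.0], 0.56)]
bottle [([622.0, -68.0, 0.0], 0.77)]
pot [([514.0, -37.0, 2.0], 0.58)]
roll [([490.0, -316.0, 12.0], 0.75), ([544.0, -461.0, -1.0], 0.73)]
```

View pics/side0.png

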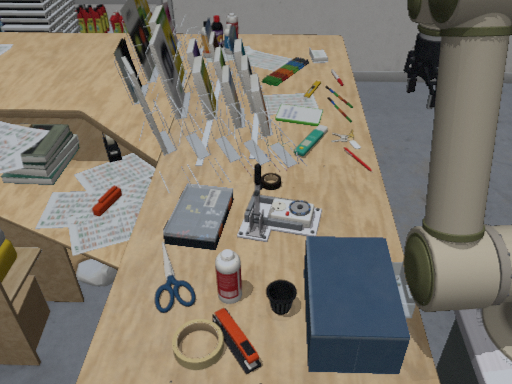

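View pics/top0.png

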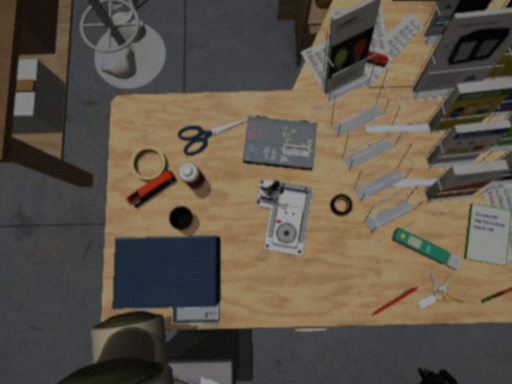

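The side picture shows the fixture at about (285,215) with the lever nearly upright at (257,190). In the top picture the fixture is at (290,215), with the tape roll clear at (341,204). The pot and bottle are far off, at (181,217) and (191,175). Next I'll get the yaw.

```bash
cat > h.py <<'E'
from cell import status, optics, r, outline_of, landmark_of
import cv2,numpy as np
from scipy.spatial.transform import Rotation as Ro
def ray(c,px,z):
    k=optics.calibration(c);px=np.atleast_2d(px).astype(float)
    d=np.c_[px,np.ones(len(px))]@np.linalg.inv(k["camera_matrix"]).T@k["R"];C=-k["R"].T@k["t"]
    return C+d*((z-C[2])/d[:,2])[:,None]
def rect(label,c,z):
    m=outline_of(label,c)[0]; cs,_=cv2.findContours(m["mask"].astype(np.uint8),0,2)
    p=ray(c,max(cs,key=cv2.contourArea)[:,0],z)[:,:2].astype(np.float32)
    return m["conf"],cv2.minAreaRect(p)
def F(O,yaw,p): # fixture -> world
    return np.array([*O[:2],0])+Ro.from_euler("z",yaw).apply(p)
def delta(target,yaw):
    s=status.get_obs();w,x,y,z=s["ee_rot"];R=Ro.from_quat([x,y,z,w])
    T=Ro.from_euler("z",yaw)*Ro.from_euler("x",np.pi)
    print("t",round(s["t"],2),"tcp",np.round(s["ee_pos"],1),"F",np.round(s["wrist_force"],1),"shift",np.round(R.inv().apply(target-s["ee_pos"]),1),"turn",np.round(np.degrees((R.inv()*T).as_rotvec())/8,2))
E
python3 - <<'E'
from h import *
for c in("top","side"):
  optics.capture(c)
  for l,z in(("timer",38),("fixture",8)): print(c,l,rect(l,c,z))
for i in range(2):
  optics.capture("top")
  print([np.round(landmark_of(l,"top")[0]["at"],1).tolist() for l in("fixture","seat","timer","lever_pivot","lever_tip")])
delta(F((534,-321),-.17,[-140,0,120]),-.17)
E
```

```text
top timer (0.82, ((488.76141357421875, -310.2740783691406), (67.43603515625, 106.60070037841797), 77.40247344970703))
top fixture (0.65, ((514.2868041992188, -297.13446044921875), (146.71153259277344, 185.6424560546875), 79.55847930908203))
side timer (0.71, ((489.4223327636719, -298.8512878417969), (98.75721740722656, 107.25492095947266), 78.67431640625))
side fixture (0.64, ((487.72088623046875, -332.4239807128906), (99.57592010498047, 111.31481170654297), 77.97406005859375))Traceback (most recent call last):
  File "<stdin>", line 7, in <module>
IndexError: list index out of range
```

```bash
python3 - <<'E'
from h import *
O=(533.5,-321.5)
delta(F(O,-.2,[-145,0,120]),-.2);delta(F(O,-.2,[-145,0,39]),-.2)
E
```

```text
t 1.4 tcp [ 174.5 -495.2  250.3] F [-0.3 -0.7 -0.5] shift [ 271.9 -118.9  130.3] turn [0.   0.   3.86]
t 1.4 tcp [ 174.5 -495.2  250.3] F [-0.3 -0.7 -0.5] shift [ 271.9 -118.9  211.3] turn [0.   0.   3.86]
```

Call:
{"method": "play_rows", "body": {"steps": [{"tx":55,"ty":-24,"tz":26,"wz":1.0,"hand":1},{"tx":110,"ty":-48,"tz":52,"wz":2.0,"hand":1},{"tx":165,"ty":-72,"tz":78,"wz":3.0,"hand":1},{"tx":220,"ty":-96,"tz":104,"wz":3.86,"hand":1},{"tx":272,"ty":-119,"tz":130,"wz":3.86,"hand":1}]}}

```text
validation failed for argument at $.st...
```

```bash
python3 - <<'E'
from h import *
O=(533.5,-321.5)
im=optics.capture("top");cv2.imwrite("pics/t1.png",cv2.resize(im[140:300,180:380],None,fx=3.5,fy=3.5))
for l in("fixture","seat","timer","lever_pivot","lever_tip"):
  print(l,[np.round(d["at"],1).tolist() for d in landmark_of(l,"top")[:1]])
delta(F(O,-.2,[-145,0,39]),-.2)
E
```

```text
fixture [[533.8, -322.4, 2.6]]
seat [[532.2, -321.1, 3.7]]
timer [[495.9, -312.4, 7.9]]
lever_pivot [[574.1, -266.8, 53.4]]
lever_tip [[566.7, -283.2, 194.8]]
t 1.7 tcp [ 174.5 -495.2  250.3] F [-0.5 -1.1 -0.4] shift [ 271.9 -118.8  211.3] turn [-0.    0.    3.86]
```

View pics/t1.png

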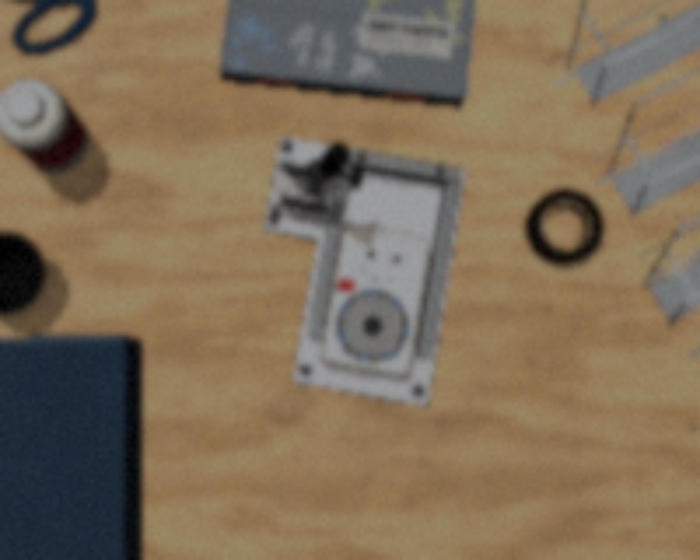

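The crop shows the timer with its near face at crop (365,370), just short of the plate's near edge. The surroundings are clear. The move was refused on format, so I'll give every key.

Call:
{"method": "play_rows", "body": {"steps": [{"wx":0,"wy":0,"wz":1.0,"tx":55,"ty":-24,"tz":26,"hand":1},{"wx":0,"wy":0,"wz":2.0,"tx":110,"ty":-48,"tz":52,"hand":1},{"wx":0,"wy":0,"wz":3.0,"tx":165,"ty":-72,"tz":78,"hand":1},{"wx":0,"wy":0,"wz":3.86,"tx":220,"ty":-96,"tz":104,"hand":1},{"wx":0,"wy":0,"wz":3.86,"tx":272,"ty":-119,"tz":130,"hand":1}]}}

```text
t: 2.33
ee_pos: [385.0, -298.5, 124.6]
ee_rot: [0.0, 0.995, -0.101, 0.0]
wrist_force: [0.3, -1.0, 0.2]
gripper_width: -0.0
grasp_force: 0.0
```

Call:
{"method": "play_rows", "body": {"steps": [{"wx":0,"wy":0,"wz":0,"tx":0,"ty":0,"tz":40,"hand":1},{"wx":0,"wy":0,"wz":0,"tx":0,"ty":0,"tz":80,"hand":1},{"wx":0,"wy":0,"wz":0,"tx":0,"ty":0,"tz":80,"hand":1}]}}

```text
t: 2.7
ee_pos: [382.9, -298.6, 43.4]
ee_rot: [-0.002, 0.995, -0.1, -0.002]
wrist_force: [1.1, 0.7, 0.6]
gripper_width: 0.0
grasp_force: 0.0
```

```bash
python3 - <<'E'
from h import *
O=(533.5,-321.5)
im=optics.capture("side");cv2.imwrite("pics/s1.png",cv2.resize(im[140:260,200:360],None,fx=4,fy=4))
delta(F(O,-.2,[-63,0,39]),-.2)
E
```

```text
t 2.75 tcp [ 383.7 -299.7   45.2] F [ 0.1 -0.8 -0.1] shift [88.2 -8.4  6.1] turn [-0.01  0.01 -0.  ]
```

View pics/s1.png

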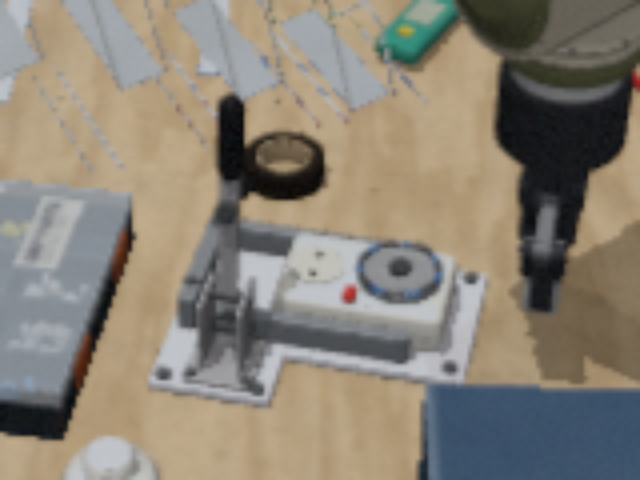

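The crop shows the closed fingertips at (540,305), ahead of the timer's near face at (450,310). Moving into line, then pushing in steps.

Call:
{"method": "play_rows", "body": {"steps": [{"wx":0,"wy":0,"wz":0,"tx":10,"ty":-8,"tz":6,"hand":1},{"wx":0,"wy":0,"wz":0,"tx":30,"ty":-8,"tz":6,"hand":1},{"wx":0,"wy":0,"wz":0,"tx":40,"ty":-8,"tz":6,"hand":1},{"wx":0,"wy":0,"wz":0,"tx":50,"ty":-8,"tz":6,"hand":1},{"wx":0,"wy":0,"wz":0,"tx":58,"ty":-8,"tz":6,"hand":1}]}}

```text
t: 3.38
ee_pos: [442.6, -303.5, 39.3]
ee_rot: [0.0, 0.995, -0.1, -0.0]
wrist_force: [-1.4, 0.6, 1.3]
gripper_width: 0.001
grasp_force: 0.9
```

Call:
{"method": "play_rows", "body": {"steps": [{"wx":0,"wy":0,"wz":0,"tx":7,"ty":0,"tz":0,"hand":1},{"wx":0,"wy":0,"wz":0,"tx":14,"ty":0,"tz":0,"hand":1},{"wx":0,"wy":0,"wz":0,"tx":20,"ty":0,"tz":0,"hand":1},{"wx":0,"wy":0,"wz":0,"tx":25,"ty":0,"tz":0,"hand":1},{"wx":0,"wy":0,"wz":0,"tx":25,"ty":0,"tz":0,"hand":1}]}}

```text
t: 4.0
ee_pos: [467.1, -308.5, 39.1]
ee_rot: [0.0, 0.995, -0.1, 0.0]
wrist_force: [-0.5, -0.3, 0.0]
gripper_width: -0.004
grasp_force: 0.0
```

```bash
python3 - <<'E'
from h import *
O=(533.5,-321.5)
im=optics.capture("side")
delta(F(O,-.2,[-63,0,39]),-.2)
print(status.get_obs()["wrist_force"])
E
```

```text
t 4.05 tcp [ 466.9 -308.5   39. ] F [ 0.5  0.6 -0.4] shift [ 4.9 -0.5  0. ] turn [ 0. -0. -0.]
[ 0.51873242  0.63672286 -0.40018895]
```

Still no end-stop force. Advance in small rows until it shows.

Call:
{"method": "play_rows", "body": {"steps": [{"wx":0,"wy":0,"wz":0,"tx":1.5,"ty":0,"tz":0,"hand":1},{"wx":0,"wy":0,"wz":0,"tx":3,"ty":0,"tz":0,"hand":1},{"wx":0,"wy":0,"wz":0,"tx":3,"ty":0,"tz":0,"hand":1}]}}

```text
t: 4.42
ee_pos: [469.7, -309.1, 39.1]
ee_rot: [0.0, 0.995, -0.1, 0.0]
wrist_force: [0.5, 0.7, -0.1]
gripper_width: -0.001
grasp_force: 0.1
```

Call:
{"method": "play_rows", "body": {"steps": [{"wx":0,"wy":0,"wz":0,"tx":1,"ty":0,"tz":0,"hand":1},{"wx":0,"wy":0,"wz":0,"tx":2,"ty":0,"tz":0,"hand":1},{"wx":0,"wy":0,"wz":0,"tx":2,"ty":0,"tz":0,"hand":1}]}}

```text
t: 4.8
ee_pos: [471.3, -309.4, 39.1]
ee_rot: [-0.0, 0.995, -0.1, -0.0]
wrist_force: [-3.7, 1.2, 1.7]
gripper_width: 0.001
grasp_force: 2.0
```

Call:
{"method": "play_rows", "body": {"steps": [{"wx":0,"wy":0,"wz":0,"tx":1,"ty":0,"tz":0,"hand":1},{"wx":0,"wy":0,"wz":0,"tx":1,"ty":0,"tz":0,"hand":1}]}}

```text
t: 5.05
ee_pos: [471.4, -309.3, 39.1]
ee_rot: [-0.001, 0.995, -0.1, -0.002]
wrist_force: [-10.0, 1.4, 5.8]
gripper_width: 0.004
grasp_force: 5.1
```

```bash
python3 - <<'E'
from h import *
O=(533.5,-321.5)
im=optics.capture("top");cv2.imwrite("pics/t2.png",cv2.resize(im[160:270,230:340],None,fx=5,fy=5))
delta(F(O,-.2,[-63,0,39]),-.2)
E
```

```text
t 5.1 tcp [ 471.4 -309.3   39. ] F [-10.6   2.    5.8] shift [ 0.3 -0.4  0. ] turn [-0.01  0.02  0.  ]
```

View pics/t2.png

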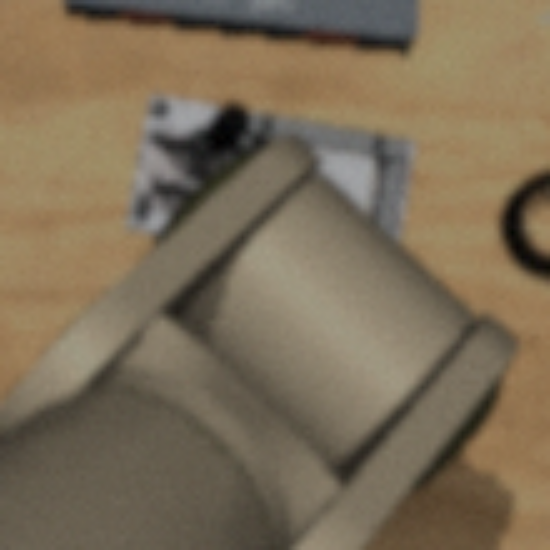

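Stop force is 10 N and the position matches the expected home, so the timer is seated. Back off and rise.

Call:
{"method": "play_rows", "body": {"steps": [{"wx":0,"wy":0,"wz":0,"tx":-15,"ty":0,"tz":0,"hand":1},{"wx":0,"wy":0,"wz":0,"tx":-40,"ty":0,"tz":0,"hand":1},{"wx":0,"wy":0,"wz":0,"tx":-55,"ty":0,"tz":-60,"hand":1},{"wx":0,"wy":0,"wz":0,"tx":-55,"ty":0,"tz":-120,"hand":1},{"wx":0,"wy":0,"wz":0,"tx":-55,"ty":0,"tz":-180,"hand":1}]}}

```text
t: 5.72
ee_pos: [418.7, -298.7, 221.4]
ee_rot: [0.0, 0.995, -0.1, 0.001]
wrist_force: [1.1, 0.3, 0.4]
gripper_width: -0.001
grasp_force: 0.0
```

```bash
python3 - <<'E'
from h import *
O=(533.5,-321.5)
Ri=Ro.from_euler("z",.2)
for c in("side","top"):
  im=optics.capture(c)
  for l in("seat","timer","lever_pivot","lever_tip"):
    print(c,l,[np.round(Ri.apply(np.array(d["at"])-[*O,0]),1).tolist()+[round(d["conf"],2)] for d in landmark_of(l,c)[:2]])
cv2.imwrite("pics/s2.png",cv2.resize(optics.capture("side")[140:260,200:360],None,fx=4,fy=4))
delta(F(O,-.2,[28,115,260]),-.2)
E
```

```text
side seat []
side timer [[-2.5, -0.7, 5.4, 0.86], [29.9, 45.7, 190.1, 0.54]]
side lever_pivot [[27.4, 60.3, 55.6, 0.94]]
side lever_tip [[30.7, 43.8, 189.0, 0.71]]
top seat [[0.0, -1.7, 5.4, 0.65]]
top timer [[2.2, -0.7, 6.2, 0.73]]
top lever_pivot [[27.8, 58.1, 54.4, 0.84], [-79.4, 280.2, 3.6, 0.69]]
top lever_tip [[26.3, 46.4, 191.5, 0.52]]
t 6.28 tcp [ 418.6 -298.6  218.3] F [-0.6  0.3 -0.9] shift [ 145.1 -115.4  -41.8] turn [-0.01  0.01 -0.  ]
```

View pics/s2.png

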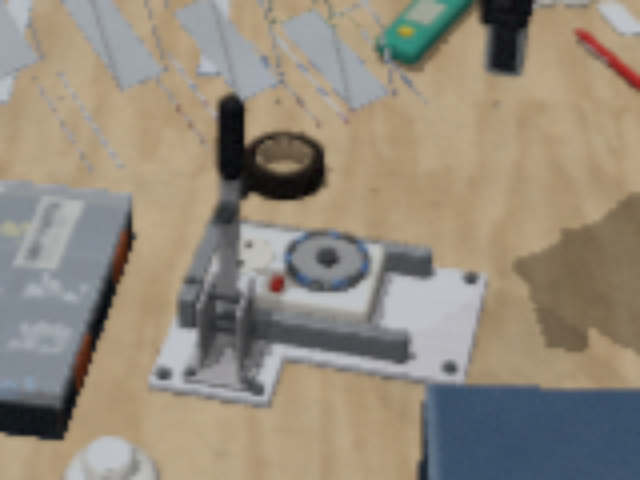

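The crop shows the timer seated against the stop, near face at (375,300), and the lever upright at (230,130). Now to the lever's +y side.

Call:
{"method": "play_rows", "body": {"steps": [{"wx":0,"wy":0,"wz":0,"tx":20,"ty":-45,"tz":-42,"hand":1},{"wx":0,"wy":0,"wz":0,"tx":50,"ty":-90,"tz":-42,"hand":1},{"wx":0,"wy":0,"wz":0,"tx":100,"ty":-115,"tz":-42,"hand":1},{"wx":0,"wy":0,"wz":0,"tx":145,"ty":-115,"tz":-10,"hand":1},{"wx":0,"wy":0,"wz":0,"tx":145,"ty":-115,"tz":38,"hand":1}]}}

```text
t: 6.9
ee_pos: [585.9, -214.8, 179.5]
ee_rot: [0.0, 0.995, -0.099, 0.001]
wrist_force: [-0.6, -0.9, -1.0]
gripper_width: -0.001
grasp_force: 0.0
```

```bash
cat >> h.py <<'E'
O=(533.5,-323.0);H=14.5
def lev(a,rc=105,pen=0): # TCP for finger corner on the grip at lever angle a
    e=1.75-a;n=8-pen
    return F(O,-.2,[28,62-rc*np.cos(e)+n*np.sin(e)+H,56+rc*np.sin(e)+n*np.cos(e)+r.tip_reach])
E
python3 - <<'E'
from h import *
optics.capture("side")
delta(lev(.28),-.2)
b=lev(.28);R=(Ro.from_euler("z",-.2)*Ro.from_euler("x",np.pi)).inv()
for a in np.arange(.3,1.71,.1): print(round(a,2),np.round(R.apply(lev(a)-b),1))
cv2.imwrite("pics/s3.png",cv2.resize(optics.capture("side")[80:260,160:360],None,fx=3,fy=3))
E
```

```text
t 6.95 tcp [ 582.3 -213.3  172. ] F [-1.7  0.9 -6.5] shift [ 1.9 43.2 -8.5] turn [-0.03  0.07  0.  ]
0.3 [0.  2.1 0.1]
0.4 [-0.  12.6  1.1]
0.5 [ 0.  22.9  3.1]
0.6 [-0.  33.   6.2]
0.7 [ 0.  42.7 10.2]
0.8 [ 0.  52.  15.2]
0.9 [ 0.  60.7 21.1]
1.0 [ 0.  68.8 27.8]
1.1 [ 0.  76.1 35.4]
1.2 [-0.  82.7 43.6]
1.3 [ 0.  88.5 52.4]
1.4 [ 0.  93.3 61.8]
1.5 [ 0.  97.2 71.5]
1.6 [ -0.  100.   81.7]
1.7 [  0.  101.9  92. ]
```

View pics/s3.png

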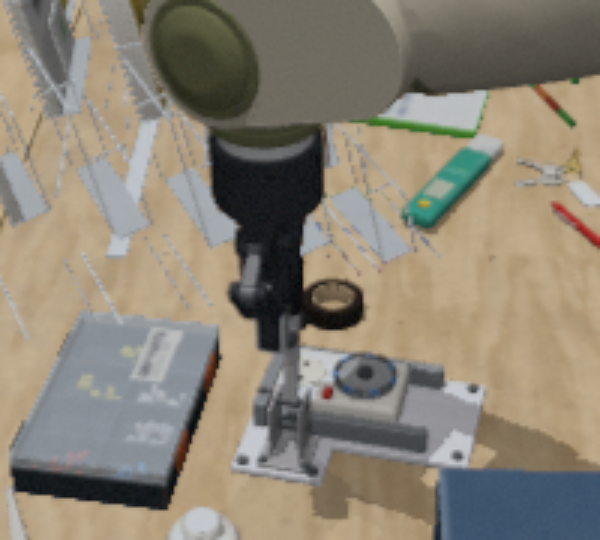

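The crop shows the closed fingertips at (268,345) on the near side of the lever grip, with nothing touched. Ease up to contact.

Call:
{"method": "play_rows", "body": {"steps": [{"wx":0,"wy":0,"wz":0,"tx":0,"ty":12,"tz":0,"hand":1},{"wx":0,"wy":0,"wz":0,"tx":0,"ty":24,"tz":0,"hand":1},{"wx":0,"wy":0,"wz":0,"tx":0,"ty":34,"tz":0,"hand":1},{"wx":0,"wy":0,"wz":0,"tx":0,"ty":34,"tz":0,"hand":1}]}}

```text
t: 7.5
ee_pos: [576.6, -249.3, 181.8]
ee_rot: [0.0, 0.995, -0.101, 0.0]
wrist_force: [0.2, 0.8, -0.4]
gripper_width: 0.001
grasp_force: 0.0
```

```bash
python3 - <<'E'
from h import *
delta(lev(.28),-.2)
E
```

```text
t 7.5 tcp [ 576.6 -249.3  181.8] F [ 0.2  0.8 -0.4] shift [0.4 6.9 1.5] turn [ 0.   -0.01 -0.01]
```

Call:
{"method": "play_rows", "body": {"steps": [{"wx":0,"wy":0,"wz":0,"tx":0,"ty":9,"tz":1.5,"hand":1},{"wx":0,"wy":0,"wz":0,"tx":0,"ty":20,"tz":2.5,"hand":1},{"wx":0,"wy":0,"wz":0,"tx":0,"ty":30,"tz":4.5,"hand":1},{"wx":0,"wy":0,"wz":0,"tx":0,"ty":40,"tz":7.5,"hand":1},{"wx":0,"wy":0,"wz":0,"tx":0,"ty":40,"tz":7.5,"hand":1}]}}

```text
t: 8.12
ee_pos: [568.7, -288.2, 173.3]
ee_rot: [0.0, 0.995, -0.1, -0.0]
wrist_force: [0.6, 0.4, 0.7]
gripper_width: -0.002
grasp_force: 0.4
```

```bash
python3 - <<'E'
from h import *
delta(lev(.6),-.2)
cv2.imwrite("pics/s4.png",cv2.resize(optics.capture("side")[100:260,180:340],None,fx=3.5,fy=3.5))
for l in("lever_tip",): print([np.round(Ro.from_euler("z",.2).apply(np.array(d["at"])-[*O,0]),1) for d in landmark_of(l,"side")[:2]])
E
```

```text
t 8.12 tcp [ 568.7 -288.2  173.3] F [0.6 0.4 0.7] shift [ 0.4  0.2 -0.8] turn [ 0.    0.   -0.01]
[]
```

View pics/s4.png

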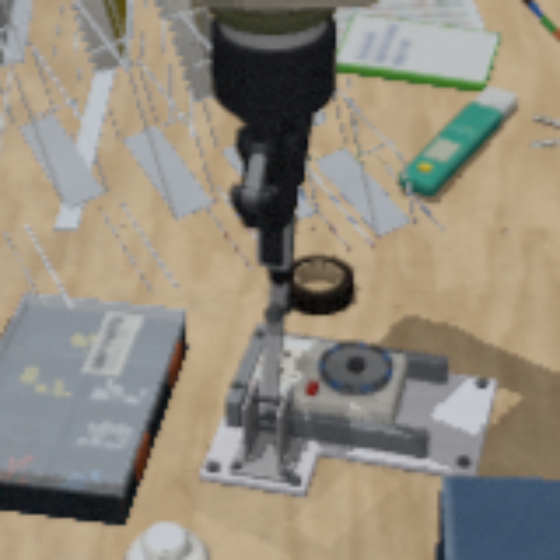

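The fingertips at (275,265) hide the grip and the lever seems to have started leaning. Force is still small, so continue along the arc.

Call:
{"method": "play_rows", "body": {"steps": [{"wx":0,"wy":0,"wz":0,"tx":0,"ty":10,"tz":3,"hand":1},{"wx":0,"wy":0,"wz":0,"tx":0,"ty":19,"tz":8,"hand":1},{"wx":0,"wy":0,"wz":0,"tx":0,"ty":28,"tz":14,"hand":1},{"wx":0,"wy":0,"wz":0,"tx":0,"ty":36,"tz":20.5,"hand":1},{"wx":0,"wy":0,"wz":0,"tx":0,"ty":36,"tz":20.5,"hand":1}]}}

```text
t: 8.85
ee_pos: [561.5, -323.9, 153.0]
ee_rot: [0.0, 0.995, -0.1, 0.0]
wrist_force: [-0.5, 3.1, 5.3]
gripper_width: -0.001
grasp_force: 2.5
```

```bash
python3 - <<'E'
from h import *
delta(lev(1.0),-.2);delta(lev(1.3),-.2)
cv2.imwrite("pics/s5.png",cv2.resize(optics.capture("side")[130:250,200:320],None,fx=4.5,fy=4.5))
E
```

```text
t 8.85 tcp [ 561.5 -323.9  153. ] F [-0.5  3.1  5.3] shift [ 0.4 -0.5  0.6] turn [ 0.01 -0.   -0.01]
t 8.85 tcp [ 561.5 -323.9  153. ] F [-0.5  3.1  5.3] shift [ 0.4 19.2 25.2] turn [ 0.01 -0.   -0.01]
```

View pics/s5.png

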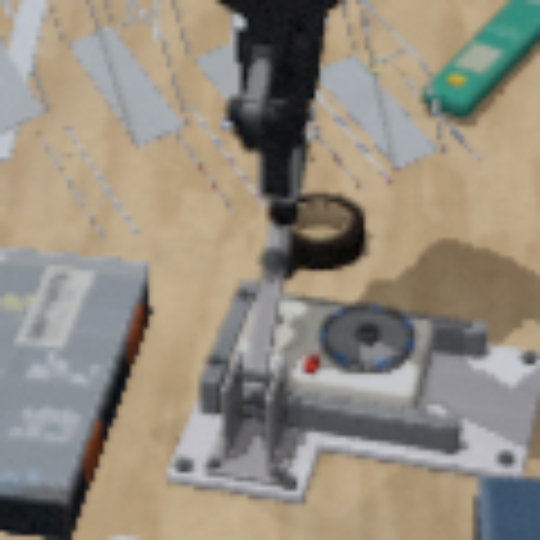

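The crop shows the lever tilted with the fingertips on its grip at (285,205), and the 6 N reaction matches the spring. Continue past the dead point.

Call:
{"method": "play_rows", "body": {"steps": [{"wx":0,"wy":0,"wz":0,"tx":0,"ty":7,"tz":8,"hand":1},{"wx":0,"wy":0,"wz":0,"tx":0,"ty":14,"tz":16.5,"hand":1},{"wx":0,"wy":0,"wz":0,"tx":0,"ty":19.5,"tz":25.5,"hand":1},{"wx":0,"wy":0,"wz":0,"tx":0,"ty":24,"tz":35,"hand":1},{"wx":0,"wy":0,"wz":0,"tx":0,"ty":28,"tz":45,"hand":1}]}}

```text
t: 9.52
ee_pos: [556.0, -351.6, 107.9]
ee_rot: [0.001, 0.995, -0.1, 0.001]
wrist_force: [0.3, 0.4, -0.5]
gripper_width: -0.001
grasp_force: 0.0
```

Call:
{"method": "play_rows", "body": {"steps": [{"wx":0,"wy":0,"wz":0,"tx":0,"ty":2,"tz":6,"hand":1},{"wx":0,"wy":0,"wz":0,"tx":0,"ty":3,"tz":12,"hand":1},{"wx":0,"wy":0,"wz":0,"tx":0,"ty":3,"tz":12,"hand":1}]}}

```text
t: 9.9
ee_pos: [555.4, -352.9, 95.4]
ee_rot: [-0.0, 0.995, -0.1, -0.0]
wrist_force: [0.0, 0.2, 0.0]
gripper_width: 0.0
grasp_force: 0.0
```

```bash
python3 - <<'E'
from h import *
delta(lev(1.6),-.2);delta(lev(1.7),-.2)
E
```

```text
t 9.9 tcp [ 555.4 -352.9   95.4] F [0.  0.2 0. ] shift [ 0.6  1.2 -3.2] turn [-0.    0.01 -0.  ]
t 9.9 tcp [ 555.4 -352.9   95.4] F [0.  0.2 0. ] shift [0.6 3.1 7.2] turn [-0.    0.01 -0.  ]
```

The force dropped to zero, so the lever snapped away. Rise, move clear and check.

Call:
{"method": "play_rows", "body": {"steps": [{"wx":0,"wy":0,"wz":0,"tx":0,"ty":0,"tz":-50,"hand":1},{"wx":0,"wy":0,"wz":0,"tx":0,"ty":0,"tz":-110,"hand":1},{"wx":0,"wy":0,"wz":0,"tx":-60,"ty":0,"tz":-150,"hand":1},{"wx":0,"wy":0,"wz":0,"tx":-120,"ty":0,"tz":-150,"hand":1},{"wx":0,"wy":0,"wz":0,"tx":-170,"ty":0,"tz":-150,"hand":1}]}}

```text
t: 10.52
ee_pos: [387.4, -318.6, 247.0]
ee_rot: [0.001, 0.995, -0.1, 0.001]
wrist_force: [-0.1, -1.8, 0.5]
gripper_width: -0.0
grasp_force: 0.0
```

```bash
python3 - <<'E'
from h import *
for c in("side","top"):
  im=optics.capture(c)
  for l in("timer","lever_pivot","lever_tip"):
    print(c,l,[np.round(Ro.from_euler("z",.2).apply(np.array(d["at"])-[*O,0]),1).tolist()+[round(d["conf"],2)] for d in landmark_of(l,c)[:2]])
  if c=="side": cv2.imwrite("pics/s6.png",cv2.resize(im[140:260,200:360],None,fx=4.5,fy=4.5))
E
```

```text
side timer []
side lever_pivot [[24.6, 60.9, 55.5, 0.75]]
side lever_tip [[27.5, -72.6, 61.9, 0.81]]
top timer [[-0.5, 0.7, 8.4, 0.94]]
top lever_pivot [[30.6, 57.2, 52.9, 0.9]]
top lever_tip [[24.6, -74.0, 63.3, 0.82]]
```

View pics/s6.png

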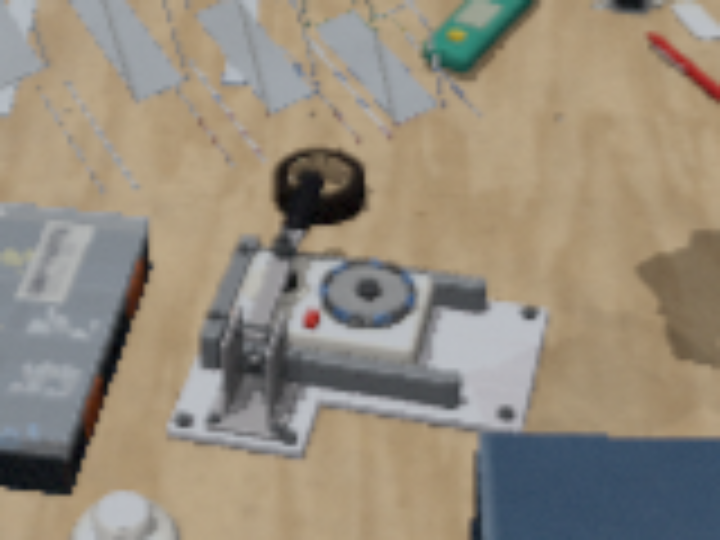

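The picture shows the lever level across the seated timer, tip at (310,185) with height about 62 mm, which is the locked height. The timer is home and the robot is clear.

```bash
python3 -c "
from cell import r
print(r.finish_job())"
```

```text
the job is handed in; nothing more can be done
None
```

The timer is home against the end stop, the lever is down in lock across it, and the robot is clear; I handed the job in at about 10.6 s, and no verdict came back. The last pictures put the lever tip at about 62 mm, its locked height; I did not measure the foot force.

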